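# Stack the finishing-wheel collars on the eccentric spindle

### The job

Thread the three collars onto the upright spindle of the green foot, the largest first, then the medium one, then the smallest on top. Feel for the spindle and ease each collar down, never dropping, ramming or forcing it, with the largest pressed fully home onto the foot's face against its stiff blue sleeve and each of the others flat on the one below before the next is fitted. Let go at the end and leave everything else on the bench where it is.

Things in the scene. Friction and masses are not known exactly. Their poses are not given: they have to be found in the camera images.
- foot: Round green cast foot, fixed on the cutting mat (mat top 3 mm above the work surface). Origin at the centre of its underside, z up. Diameter 92 mm at the bottom, 86 mm at its flat top face 22 mm above the origin. It carries the spindle and the blue sleeve. Contact force on foot, spindle and sleeve must stay below 60 N.
- tip_level (a point): Point on the foot's centre line at the height of the spindle's tip, 76 mm above the foot's origin. The bare steel spindle (18 mm diameter, 1.5 mm chamfer at the tip) is upright and rigid, on a locked eccentric: its axis is always 7 mm off this centre line, in a direction that differs each time and is in no reading. It must be felt, or seen.
- foot_face (a point): Centre of the foot's flat top face. Round the spindle's root a blue sleeve, 29 mm diameter, stands 6 to 12 mm proud of this face (not measured). It slides down the spindle with about 5 N of drag and stays where left; no collar's weight moves it. A collar pressed on it takes it down until it is flush with the face, and the collar then meets the solid face.
- large_collar: Large bright aluminium collar, a flat ring lying on the mat: outer diameter 64 mm, bore 21 mm, 16 mm thick. Origin at the centre of its underside, z up along its axis; its yaw is of no account. Mass 0.09 to 0.18 kg.
- medium_collar: Medium brass collar, a flat ring lying on the mat: outer diameter 50 mm, bore 21 mm, 14 mm thick. Origin at the centre of its underside, z up along its axis; its yaw is of no account. Mass 0.12 to 0.24 kg.
- small_collar: Small red plastic collar, a flat ring lying on the mat: outer diameter 36 mm, bore 21 mm, 12 mm thick. Origin at the centre of its underside, z up along its axis; its yaw is of no account. Mass about 0.025 kg.
- white_bottle: Bystander, leave alone: closed white plastic bottle with a green cap, 74 mm diameter, 150 mm tall, upright.
- blue_bottle: Bystander, leave alone: closed blue bottle, 60 mm diameter, 140 mm tall, upright.
- red_jar: Bystander, leave alone: low white jar with a red lid, 68 mm diameter, 75 mm tall.
- screwdriver: Bystander, leave alone: screwdriver lying on the mat, along its x axis.
- hammer: Bystander, leave alone: small hammer lying on the mat, along its x axis.
- sanding_drum: Bystander, leave alone: brown abrasive drum standing on end, 32 mm diameter, about 32 mm tall, no bore (not a collar).
- spindle_nut: Bystander, leave alone: dark steel flanged nut, 32 mm diameter, 22 mm tall (not needed yet).

How it is judged:
On the way, in this order (a step that is already met when the one before it is completed fails the run):
1. the large collar is on the spindle, fully down on the foot's face (z of large_collar in the frame of foot between 0.019 and 0.024 m and horizontal distance between large_collar and foot below 0.0105 m and angle between large_collar's own z axis and vertical below 0.06 rad), for 0.2 s.
2. the medium collar is on the spindle, flat on the large one (all of step 1 and z of medium_collar in the frame of foot between 0.035 and 0.04 m and horizontal distance between medium_collar and foot below 0.0105 m and angle between medium_collar's own z axis and vertical below 0.06 rad), for 0.2 s.
3. the small collar is on the spindle, flat on the medium one (all of step 2 and z of small_collar in the frame of foot between 0.049 and 0.054 m and horizontal distance between small_collar and foot below 0.0105 m and angle between small_collar's own z axis and vertical below 0.06 rad), for 0.2 s.
At the end, for the whole second after the job is handed in: All three collars are on the spindle and at rest: the large one flat on the foot's face, the medium one on it, the small one on top, each within +2 / -3 mm of its stacked height (undersides 22, 38 and 52 mm above the foot's origin), level within 0.06 rad, centre within 10.5 mm of the foot's centre (all of step 3 and linear speed of each of large_collar, medium_collar, small_collar below 0.02 m/s); the robot touches nothing.
It fails at once if the foot or its spindle is pressed or struck with more than 60 N (ramming) (contact force between foot and anything else above 60 N).
It fails at once if a collar falls or is rammed down the spindle (faster than 0.35 m/s while on it) ((linear speed of large_collar above 0.35 m/s and horizontal distance between large_collar and foot below 0.0105 m and z of large_collar in the frame of foot between 0.01 and 0.074 m) or (linear speed of medium_collar above 0.35 m/s and horizontal distance between medium_collar and foot below 0.0105 m and z of medium_collar in the frame of foot between 0.01 and 0.074 m) or (linear speed of small_collar above 0.35 m/s and horizontal distance between small_collar and foot below 0.0105 m and z of small_collar in the frame of foot between 0.01 and 0.074 m)).
It fails at once if a bystander (bottle, jar, screwdriver, hammer, sanding drum, nut) is moved more than 20 mm (distance of any of white_bottle, blue_bottle, red_jar, screwdriver, hammer, sanding_drum, spindle_nut from where it was at the start of the episode above 0.02 m).
It also fails if it takes over 72 s, if anything falls off the work surface, if the arm or the gripper's body presses on something with over 40 N, if the wrist force passes 120 N, or if a joint passes its speed limit or range.

### The arm

A 7-joint arm with a two-finger parallel gripper is mounted at the origin on the work surface. World frame = base frame: x ahead of the robot, y to its left, z up, the work surface at z = 0. Lengths are in m, angles in rad, forces in N, time in s.
With the tool pointing down it reaches from about 0.4 to 0.85 m from the base axis. Payload 6.9 kg.
Tool frame: the origin (TCP) lies midway between the tips of the shut fingers; the grasp point (between the pads) lies 19 mm behind it (arm.tcp_to_grasp is the distance from the TCP to the grasp point, in m); x points along the fingers, z is the direction in which the jaws open and shut, and the axes are right-handed (so a half turn about x gives the same grasp; the last joint's range is limited). The gripper opens to 85 mm and grips with 20 to 120 N. Pads are 22 mm wide; open, the fingers measure 114 mm over their backs; the gripper's body (76 mm by 85 mm) begins 54 mm behind the grasp point. The pads swing forward as they close: fully open they stand 13 mm farther back than shut.
Start: joints at [-1.103, 0.507, -0.238, 1.5, 0.126, 1.149, -0.155], TCP at [0.222, 0.584, 0.231] pointing down, gripper open.
Joint ranges: [-3.08, 3.08], [-0.24, 2.05], [-1.43, 1.35], [0, 2.5], [-1.52, 4.66], [0.17, 1.96], [-2.89, 2.89]. Speed limits (rad/s): [2.39, 2.39, 3.14, 3.14, 3.14, 3.14, 3.14].

### API

Orientations are given as a 3x3 rotation matrix whose columns are the frame's x, y, z axes.
In Python, from cell import arm gives the robot as it stands. The module is installed in compiled form; this text tells all that it offers.
- The arm moves only by the tool jog_arm, never from a script. Its argument "series" is a list of rows, each a list of 5 numbers: the opening, from 0 (shut) to 1 (fully open), then the shift along the tool's x, y, z in mm, then the turn about the tool's x in rad. In form: [[gripper, dx, dy, dz, spin], ...]. A call has 1 to 10 rows; each row shifts and turns the commanded pose from where the row before left it, along the tool's axes as they then stand; what a row does not reach is not made up. A row lasts 1/8 s, in which the tool goes at most 62.5 mm and 10.7 degrees, less where a joint would pass 70% of its speed; a pose out of reach is approached as far as the arm can. A call with a gripper value outside its range is refused whole. The fingers move at their own pace and stop on an object; the grip force is fixed at half the most. Time passes only in rows, so rows that do not move let the fingers close. It gives the time, the measured TCP pose, the force and the opening at its end, in the units of the state.
- arm.read_state(): the state, without advancing time (a new reading comes with each control period).
- arm.grab_frame(name): name is "scene" or "top"; returns a dict with "pixels" (480x640x3 uint8, blue, green, red), "z_map" (480x640 float32, m along the optical axis (not along the pixel's ray), 0 where there is no reading), "mtx" (3x3 intrinsics, pixels), "k1" (the pictures are not rectified: a ray, as slopes to the right and down, at radius r is drawn at 1 + k1 r^2 times it, then the intrinsics apply), "extrinsics" (4x4, takes a point from world to camera coordinates). Camera axes: x right, y up, looking along -z (the intrinsics and any distortion apply to the point x, -y, -z); pixel columns grow to the right and rows downward; lengths in m; the calibration is good to about 2 mm. A picture is of the moment at which its call begins.
- arm.close_job(): hands the job in, once; it reports no verdict.
Trained networks look in a picture, given as the dict that the camera call returned (one of the last four; its "shot" number tells which), for a name from the list of things; names that differ only in an ending like _2 or _b are one class to them, and where a whole thing is asked for, a point or a joint stands for the part that bears it (a point fixed in the world has none). Each returns a list of dicts, best first, with "score" (0 to 1); they miss things now and then, are a little off and sometimes report something else, mostly with a low value. They report only what shows in the picture. A call takes as long as a camera call.
- arm.trace(picture, target): "region" (480x640 bool, what is visible of it).
- arm.pinpoint(picture, target): "location" ([x, y, z] in m, in world coordinates, good to about 4 mm: a listed point, or the origin of a listed thing).
The state is a dict: "time": time; "joints": joint angles; "joint_vel": joint speeds; "joint_efforts": joint torques, N m; "tcp_pos": TCP position; "tool_rot": TCP orientation; "contact_force": force on the tool from outside, world axes, zero at the start; "wrist_torque": the same for the moment, N m; "gripper_width": opening from 0.0 (shut) to 1.0 (fully open).
Only numpy, scipy, OpenCV 4.12 (cv2) and the standard library are available. Lean on these libraries where they do the work, as an engineer would, in place of code of your own. Each camera call takes 0.05 s, during which the arm holds its last target. There are 200 camera calls.

## Working session

There is one attempt and no reset: what is moved stays moved. The work goes in short steps, Python scripts to look and compute and a tool call to move; the robot and the scene stay as the last step left them, time stands still between calls to the robot, and variables do not carry over. Pictures are saved under pics/ and viewed, about 8 in all and at most 12, crops included, and the job is handed in when it is done.

Besides the shell and the picture viewer there is one more tool, called after "Call:" by a JSON object that holds its "api" and its "payload", one argument or row to a line. jog_arm: Moves the arm, as the interface text tells. Its arguments: {"type":"object","properties":{"series":{"type":"array","items":{"type":"array","items":{"type":"number"}}}},"required":["series"]}

```bash
mkdir -p pics
cat > h.py <<'E'
import numpy as np, cv2
from cell import arm
def cloud(f):
    z=f["z_map"]; K=f["mtx"]; v,u=np.mgrid[:480,:640]
    d=np.array([f["k1"],0,0,0,0],float) 
    p=cv2.undistortPoints(np.stack([u,v],-1).reshape(-1,1,2).astype(np.float64),K.astype(float),d).reshape(480,640,2)
    c=np.stack([p[...,0]*z,-p[...,1]*z,-z,np.ones_like(z)],-1)
    w=c@np.linalg.inv(f["extrinsics"]).T
    w=w[...,:3]; w[z==0]=np.nan
    return w
E
python3 - <<'E'
from h import *
s=arm.read_state()
print({k:np.round(v,3).tolist() for k,v in s.items()})
for n in ["top","scene"]:
    f=arm.grab_frame(n); cv2.imwrite(f"pics/{n}0.png",f["pixels"])
    np.savez(f"{n}0.npz",**{k:v for k,v in f.items()})
    W=cloud(f)
    print(n,f["mtx"].tolist(),f["k1"],np.round(np.linalg.inv(f["extrinsics"]),3).tolist())
    for t in ["foot","tip_level","foot_face","large_collar","medium_collar","small_collar","white_bottle","blue_bottle","red_jar","screwdriver","hammer","sanding_drum","spindle_nut"]:
        r=arm.pinpoint(f,t)
        print(t,[(np.round(q["location"],3).tolist(),round(q["score"],2)) for q in r[:2]])
E
```

```text
{'time': 0.0, 'joints': [-1.103, 0.508, -0.238, 1.501, 0.126, 1.149, -0.155], 'joint_vel': [-0.0, -0.0, 0.0, -0.001, -0.002, -0.001, -0.001], 'joint_efforts': [-0.001, -62.06, -2.187, -24.965, 0.013, 0.012, 0.0], 'tcp_pos': [0.222, 0.584, 0.23], 'tool_rot': [[-0.001, -0.935, 0.355], [-0.002, 0.355, 0.935], [-1.0, -0.0, -0.002]], 'contact_force': [0.102, -0.907, -0.199], 'wrist_torque': [0.035, 0.021, -0.042], 'gripper_width': 0.997}
top [[471.65699232633926, 0.0, 317.88848991174444], [0.0, 471.65699232633926, 246.79174388369808], [0.0, 0.0, 1.0]] -0.05771584420892107 [[0.027, 0.982, -0.185, 0.416], [-0.999, 0.02, -0.036, -0.035], [-0.032, 0.186, 0.982, 1.032], [0.0, 0.0, 0.0, 1.0]]
foot [([0.536, 0.174, 0.001], 0.66)]
tip_level [([0.54, 0.176, 0.076], 0.98)]
foot_face [([0.54, 0.172, 0.025], 0.94)]
large_collar [([0.501, -0.075, 0.005], 0.67), ([0.389, -0.362, 0.003], 0.58)]
medium_collar [([0.633, -0.056, 0.002], 0.65)]
small_collar [([0.542, -0.248, 0.0], 0.45)]
white_bottle [([0.391, -0.361, 0.002], 0.71)]
blue_bottle [([0.739, 0.317, 0.007], 0.68)]
red_jar [([0.776, -0.225, 0.004
[... 510 characters left out ...]
0.0, 0.0, 1.0]]
foot [([0.536, 0.177, 0.002], 0.92)]
tip_level [([0.738, 0.321, 0.003], 0.7), ([0.539, 0.172, 0.074], 0.67)]
foot_face [([0.535, 0.175, 0.024], 0.62)]
large_collar [([0.492, -0.079, -0.001], 0.71)]
medium_collar [([0.63, -0.057, 0.005], 0.56)]
small_collar [([0.553, -0.25, 0.004], 0.64)]
white_bottle [([0.391, -0.362, 0.006], 0.77), ([0.735, 0.317, -0.0], 0.52)]
blue_bottle [([0.738, 0.324, 0.006], 0.74)]
red_jar [([0.774, -0.226, 0.001], 0.67)]
screwdriver [([0.438, 0.324, 0.005], 0.86)]
hammer [([0.691, -0.366, 0.002], 0.73), ([0.534, 0.173, 0.005], 0.19)]
sanding_drum [([0.754, 0.034, 0.003], 0.74)]
spindle_nut [([0.392, -0.362, 0.01], 0.72), ([0.773, 0.171, 0.004], 0.58)]
```

Run:
```python
from h import *
G={"foot":(.537,.174),"L":(.498,-.077),"M":(.632,-.056),"S":(.547,-.249),"nut":(.774,.171),"drum":(.75,.035)}
Zr={"foot":(.019,.031),"L":(.013,.025),"M":(.011,.023),"S":(.009,.021)}
for n in ["top","scene"]:
    f=dict(np.load(f"{n}0.npz")); W=cloud(f)
    m=np.abs(W[...,2]-.003)<.004
    print(n,"mat z",np.nanmedian(W[m][:,2]))
    for k,(zl,zh) in Zr.items():
        x,y=G[k]; d=np.hypot(W[...,0]-x,W[...,1]-y)
        s=(d<.055)&(W[...,2]>zl)&(W[...,2]<zh)
        P=W[s]; c,r=cv2.minEnclosingCircle(P[:,:2].astype(np.float32))
        h=P[np.hypot(*(P[:,:2]-c).T)<.9*r]
        print(k,len(P),np.round(c,4),round(r,4),"z",np.round(np.median(P[:,2]),4))
    d=np.hypot(W[...,0]-.537,W[...,1]-.174)
    for lo,hi in [(.074,.09),(.04,.07),(.029,.042)]:
        P=W[(d<.03)&(W[...,2]>lo)&(W[...,2]<hi)]
        if len(P)<5: print(lo,len(P)); continue
        c,r=cv2.minEnclosingCircle(P[:,:2].astype(np.float32))
        print("spindle",lo,len(P),np.round(c,4),round(r,4),np.round(np.median(P,0),4))
```

```text
top mat z 0.0012873834188882327
foot 1123 [0.5371 0.1715] 0.0444 z 0.0246
L 620 [ 0.4965 -0.0743] 0.0318 z 0.0185
M 332 [ 0.6336 -0.0558] 0.025 z 0.0164
S 149 [ 0.5486 -0.2459] 0.0182 z 0.0142
spindle 0.074 61 [0.5331 0.1778] 0.0087 [0.5329 0.177  0.0782]
spindle 0.04 29 [0.533  0.1771] 0.0088 [0.5289 0.171  0.0553]
spindle 0.029 66 [0.535  0.1729] 0.0284 [0.5279 0.1721 0.0311]
scene mat z 0.002143095099476966
foot 1355 [0.5394 0.1723] 0.0455 z 0.0255
L 583 [ 0.4996 -0.0773] 0.0343 z 0.0192
M 387 [ 0.6365 -0.0584] 0.0258 z 0.0173
S 152 [ 0.5599 -0.2421] 0.0399 z 0.0143
spindle 0.074 76 [0.5351 0.1789] 0.0093 [0.5361 0.1786 0.0794]
spindle 0.04 87 [0.536  0.1781] 0.0091 [0.5417 0.1803 0.0558]
spindle 0.029 116 [0.538  0.1729] 0.0287 [0.5412 0.1805 0.0322]
```

View pics/top0.png

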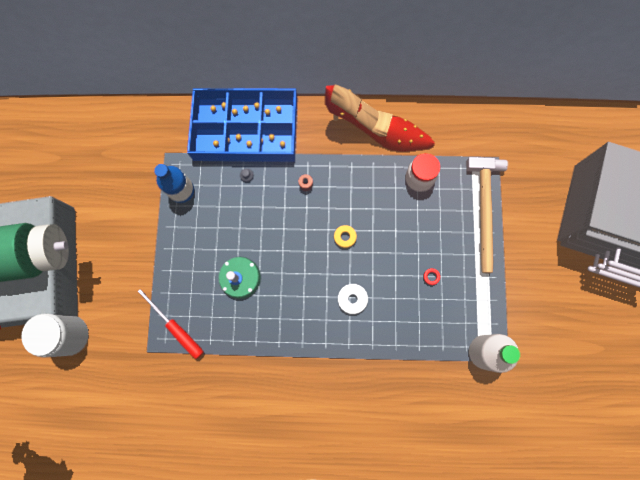

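View pics/scene0.png

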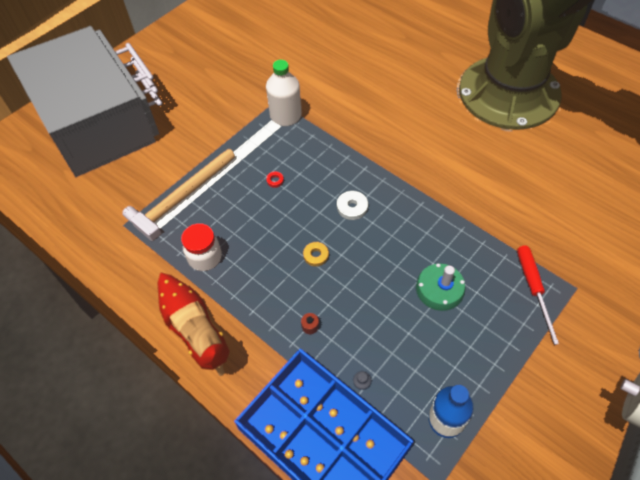

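Call:
{"api": "jog_arm", "payload": {
  "series": [
    [1,0,0,0,-0.1815],
    [1,0,0,0,-0.1815],
    [1,0,-40,-40,0],
    [1,0,-40,-40,0],
    [1,0,-40,-40,0],
    [1,0,-40,-40,0],
    [1,0,-30,-50,0],
    [1,0,-20,-55,0],
    [1,0,-15,-55,0],
    [1,0,-10,-55,0]
  ]
}}

```text
time: 2.65
tcp_pos: [0.4576, 0.2074, 0.2314]
tool_rot: [[0.001, -1.0, 0.0], [0.0, 0.0, 1.0], [-1.0, -0.001, 0.0]]
contact_force: [1.4, 0.7, -0.9]
gripper_width: 1.001
```

Call:
{"api": "jog_arm", "payload": {
  "series": [
    [1,0,-10,-57,0],
    [1,10,-10,-57,0],
    [1,20,-10,-57,0],
    [1,30,-10,-57,0],
    [1,40,0,-55,0],
    [1,45,0,0,0],
    [1,40,0,0,0],
    [1,20,0,0,0],
    [1,14,0,0,0],
    [1,0,0,0,0]
  ]
}}

```text
time: 3.9
tcp_pos: [0.4963, -0.0668, 0.0163]
tool_rot: [[-0.001, -1.0, -0.0], [0.0, -0.0, 1.0], [-1.0, 0.001, 0.0]]
contact_force: [-0.1, -0.6, -1.0]
gripper_width: 1.002
```

Call:
{"api": "jog_arm", "payload": {
  "series": [
    [1,8,-2,-9,0],
    [1,6,0,0,0],
    [0.5,0,0,0,0],
    [0.5,0,0,0,0],
    [0.5,0,0,0,0],
    [0.5,0,0,0,0]
  ]
}}

```text
time: 4.65
tcp_pos: [0.4985, -0.0759, 0.0037]
tool_rot: [[0.001, -1.0, -0.001], [-0.0, -0.001, 1.0], [-1.0, -0.001, -0.0]]
contact_force: [-1.3, -1.7, 8.2]
gripper_width: 0.716
```

Run:
```python
from h import *
s=arm.read_state(); print(s["tcp_pos"],s["gripper_width"],s["contact_force"],s["wrist_torque"])
f=arm.grab_frame("scene"); cv2.imwrite("pics/s1.png",cv2.resize(f["pixels"][120:280,250:450],(800,640))[:600])
```

```text
[ 0.49852974 -0.07594742  0.00367254] 0.7163686204444641 [-1.32120726 -1.65058774  8.21744726] [-0.07255732  0.43666603  0.12347542]
```

View pics/s1.png

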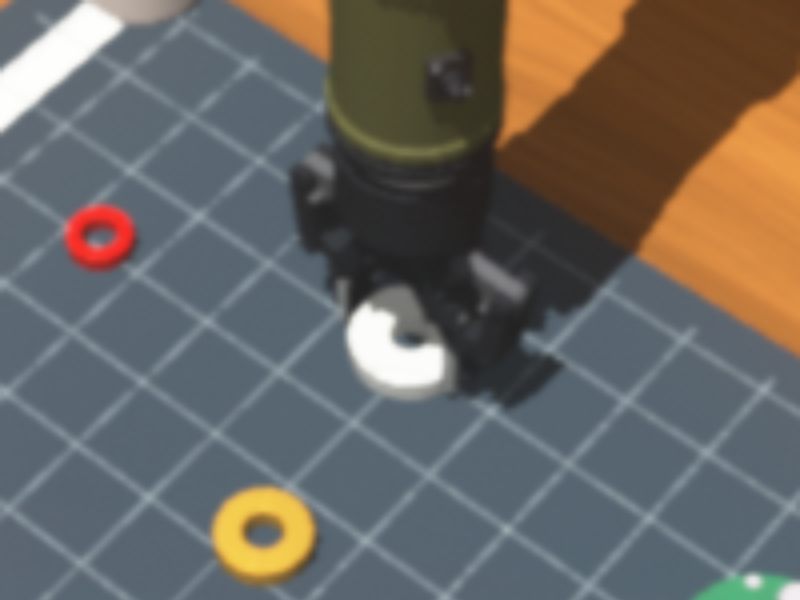

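Call:
{"api": "jog_arm", "payload": {
  "series": [
    [0.82,0,0,0,0],
    [0.82,0,0,0,0]
  ]
}}

```text
time: 4.95
tcp_pos: [0.4987, -0.0757, 0.0029]
tool_rot: [[0.0, -1.0, -0.0], [0.0, -0.0, 1.0], [-1.0, -0.0, 0.0]]
contact_force: [-0.3, 0.4, -0.4]
gripper_width: 0.821
```

Call:
{"api": "jog_arm", "payload": {
  "series": [
    [0.86,-1.5,0,0,0.1745],
    [0.86,0,0,0,0.1745],
    [0.86,0,0,0,0.1745],
    [0.86,0,0,0,0.1745],
    [0.86,0,0,0,0.1745],
    [0.86,0,0,0,0.1745],
    [0.86,0,0,0,0.1745],
    [0.86,0,0,0,0.1745],
    [0.86,0,0,0,0.1745],
    [0.5,0,0,0,0]
  ]
}}

```text
time: 6.2
tcp_pos: [0.4985, -0.0755, 0.0049]
tool_rot: [[0.0, -0.001, 1.0], [0.0, 1.0, 0.001], [-1.0, 0.0, 0.0]]
contact_force: [-3.0, 2.2, 16.3]
gripper_width: 0.719
```

Call:
{"api": "jog_arm", "payload": {
  "series": [
    [0.5,0,0,0,0],
    [0.5,0,0,0,0],
    [0.5,0,0,0,0]
  ]
}}

```text
time: 6.58
tcp_pos: [0.4986, -0.0755, 0.005]
tool_rot: [[0.0, -0.005, 1.0], [0.001, 1.0, 0.005], [-1.0, 0.001, 0.0]]
contact_force: [-2.1, 2.4, 11.9]
gripper_width: 0.713
```

Run:
```python
from h import *
s=arm.read_state(); print(s["joints"],s["tcp_pos"],s["gripper_width"],s["contact_force"],s["wrist_torque"])
```

```text
[-0.08811025  0.65480218  0.28995616  2.0735322  -0.40028239  0.46562858
  0.51027464] [ 0.49856058 -0.07548279  0.00503287] 0.7132879173451332 [-2.09457187  2.39556986 11.87700801] [ 0.31700115  0.59922485 -0.14435568]
```

Call:
{"api": "jog_arm", "payload": {
  "series": [
    [0.5,-10,0,0,0],
    [0.5,-25,0,0,0],
    [0.5,-26,20,6,0],
    [0.5,0,35,10,0],
    [0.5,0,40,10,0],
    [0.5,0,40,10,0],
    [0.5,0,30,0,0],
    [0.5,0,0,0,0],
    [0.5,0,0,0,0]
  ]
}}

```text
time: 7.7
tcp_pos: [0.5343, 0.0883, 0.0654]
tool_rot: [[-0.0, -0.002, 1.0], [-0.001, 1.0, 0.002], [-1.0, -0.001, -0.0]]
contact_force: [0.3, -0.6, -1.1]
gripper_width: 0.712
```

```bash
cat >> h.py <<'E'
from scipy.optimize import least_squares
def project(f,P):
    c=(np.c_[P,np.ones(len(P))]@f["extrinsics"].T)[:,:3]; a=c[:,:2]*[1,-1]/-c[:,2:]
    a=a*(1+f["k1"]*(a**2).sum(1,keepdims=True)); K=f["mtx"]
    return a@K[:2,:2].T+K[:2,2]
def topfit(f,xy,z,R,tol=.006,rng=.05):
    "edge-of-top-face circle of known radius, from depth points at height z"
    W=cloud(f); s=(np.hypot(W[...,0]-xy[0],W[...,1]-xy[1])<rng)&(abs(W[...,2]-z)<tol)
    return W[s]
E
python3 - <<'E'
from h import *
s=arm.read_state(); print(s["tcp_pos"],s["gripper_width"],s["contact_force"],s["wrist_torque"])
f=arm.grab_frame("scene"); np.savez("scene2.npz",**f)
p=project(f,np.array([[.535,.13,.06]]))[0].astype(int); print(p)
x0,y0=p[0]-70,p[1]-75
cv2.imwrite("pics/s2.png",cv2.resize(f["pixels"][y0:y0+105,x0:x0+140],(800,600),interpolation=cv2.INTER_NEAREST)); print(x0,y0)
E
```

```text
[0.53431166 0.08833951 0.06540582] 0.712490036811254 [ 0.30031152 -0.58866407 -1.06015773] [-0.00976026 -0.02187516 -0.02517052]
[426 260]
356 185
```

View pics/s2.png

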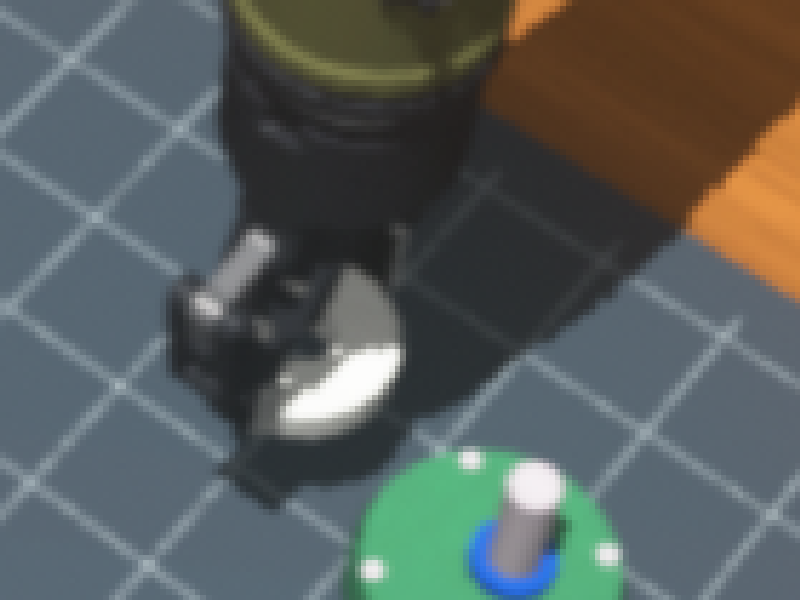

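```bash
cat >> h.py <<'E'
def back(f,px,z):
    n=cv2.undistortPoints(np.array(px,float).reshape(-1,1,2),f["mtx"],np.array([f["k1"],0,0,0,0.])).reshape(-1,2)
    M=np.linalg.inv(f["extrinsics"]); d=np.c_[n[:,0],-n[:,1],-np.ones(len(n))]@M[:3,:3].T
    return M[:3,3]+d*((z-M[2,3])/d[:,2])[:,None]
def circ(P,R):
    r=least_squares(lambda c:np.hypot(P[:,0]-c[0],P[:,1]-c[1])-R,P[:,:2].mean(0)-[0,.01],loss="soft_l1",f_scale=.001)
    return r.x,np.abs(r.fun).max()
E
python3 - <<'E'
from h import *
f=dict(np.load("scene2.npz")); s=5.714
c=np.array([(345,266),(385,292),(403,330),(401,355),(388,384),(360,408),(325,422),(285,425)])/s+[356,185]-.4
P=back(f,c,.0794); print("collar by pixels",circ(P,.032), "robot .5343 .0883")
W=cloud(f); m=(abs(W[...,2]-.0805)<.004)&(np.hypot(W[...,0]-.534,W[...,1]-.088)<.04)&(W[...,1]>.085)&(f["pixels"].mean(-1)>70)
print(m.sum(),np.median(W[m][:,2]),W[m].max(0))
print("tip",back(f,[[535/s+356-.4,485/s+185-.4]],.079))
W=cloud(f); px=f["pixels"].astype(int)
t=(np.hypot(W[...,0]-.535,W[...,1]-.178)<.013)&(abs(W[...,2]-.079)<.003)
v,u=np.nonzero(t); print(t.sum(),u.min(),u.max(),v.min(),v.max(), back(f,[[(u.min()+u.max())/2,(v.min()+v.max())/2]],.079))
for n in ["top0.npz"]:
    g=dict(np.load(n)); W=cloud(g); t=(np.hypot(W[...,0]-.533,W[...,1]-.178)<.013)&(abs(W[...,2]-.079)<.003)
    v,u=np.nonzero(t); print(t.sum(),back(g,[[(u.min()+u.max())/2,(v.min()+v.max())/2]],.079))
E
```

```text
collar by pixels (array([0.53762874, 0.08925251]), np.float64(0.0018101493161869417)) robot .5343 .0883
324 0.0796913600437068 [0.57327646 0.11848826 0.08409102]
tip [[0.53527702 0.17750172 0.079     ]]
63 445 454 266 274 [[0.53586417 0.1784742  0.079     ]]
52 [[0.53281388 0.17731896 0.079     ]]
```

Call:
{"api": "jog_arm", "payload": {
  "series": [
    [0.5,-30,0,0,0],
    [0.5,0,25,0,0],
    [0.5,0,35,0,0],
    [0.5,0,29,0,0],
    [0.5,10,0,0,0],
    [0.5,4,0,0,0],
    [0.5,1,0,0,0]
  ]
}}

```text
time: 8.62
tcp_pos: [0.5344, 0.1762, 0.08]
tool_rot: [[-0.001, 0.002, 1.0], [-0.001, 1.0, -0.002], [-1.0, -0.001, -0.001]]
contact_force: [0.6, 0.0, -0.7]
gripper_width: 0.715
```

Collar bottom ≈ 0.078, just at the tip; feel downward.

Call:
{"api": "jog_arm", "payload": {
  "series": [
    [0.5,1,0,0,0],
    [0.5,1,0,0,0]
  ]
}}

```text
time: 8.88
tcp_pos: [0.5346, 0.1777, 0.0784]
tool_rot: [[0.0, 0.0, 1.0], [0.0, 1.0, -0.0], [-1.0, 0.0, 0.0]]
contact_force: [0.1, 0.1, -1.9]
gripper_width: 0.716
```

Call:
{"api": "jog_arm", "payload": {
  "series": [
    [0.5,1,0,0,0],
    [0.5,1,0,0,0]
  ]
}}

```text
time: 9.12
tcp_pos: [0.5345, 0.1782, 0.0763]
tool_rot: [[0.0, -0.001, 1.0], [0.0, 1.0, 0.001], [-1.0, 0.0, 0.0]]
contact_force: [0.5, 0.3, -1.4]
gripper_width: 0.712
```

Call:
{"api": "jog_arm", "payload": {
  "series": [
    [0.5,2,0,0,0],
    [0.5,2,0,0,0],
    [0.5,3,0,0,0]
  ]
}}

```text
time: 9.5
tcp_pos: [0.5344, 0.1782, 0.0691]
tool_rot: [[0.0, -0.001, 1.0], [0.0, 1.0, 0.001], [-1.0, 0.0, 0.0]]
contact_force: [1.0, 0.4, -0.7]
gripper_width: 0.714
```

Call:
{"api": "jog_arm", "payload": {
  "series": [
    [0.5,0,2,0,0],
    [0.5,0,0,0,0]
  ]
}}

```text
time: 9.75
tcp_pos: [0.5341, 0.1796, 0.069]
tool_rot: [[-0.001, -0.0, 1.0], [-0.001, 1.0, 0.0], [-1.0, -0.001, -0.001]]
contact_force: [-0.3, -2.5, -2.8]
gripper_width: 0.717
```

Call:
{"api": "jog_arm", "payload": {
  "series": [
    [0.5,0,-4,0,0],
    [0.5,0,0,0,0]
  ]
}}

```text
time: 10.0
tcp_pos: [0.5342, 0.1767, 0.0694]
tool_rot: [[-0.0, -0.001, 1.0], [0.001, 1.0, 0.001], [-1.0, 0.001, -0.0]]
contact_force: [-1.7, 2.3, -2.1]
gripper_width: 0.716
```

Call:
{"api": "jog_arm", "payload": {
  "series": [
    [0.5,0,1.5,0,0],
    [0.5,0,0,2,0],
    [0.5,0,0,0,0]
  ]
}}

```text
time: 10.38
tcp_pos: [0.5351, 0.1778, 0.0691]
tool_rot: [[-0.003, -0.001, 1.0], [0.0, 1.0, 0.001], [-1.0, 0.0, -0.003]]
contact_force: [-4.4, 0.0, 2.1]
gripper_width: 0.714
```

Call:
{"api": "jog_arm", "payload": {
  "series": [
    [0.5,0,0,-4,0],
    [0.5,0,0,0,0]
  ]
}}

```text
time: 10.62
tcp_pos: [0.5328, 0.1775, 0.0694]
tool_rot: [[0.001, -0.0, 1.0], [-0.0, 1.0, 0.0], [-1.0, -0.0, 0.001]]
contact_force: [0.2, 0.3, -1.0]
gripper_width: 0.713
```

Call:
{"api": "jog_arm", "payload": {
  "series": [
    [0.5,4,0.5,0.8,0],
    [0.5,8,0,0,0],
    [0.5,8,0,0,0],
    [0.5,6,0,0,0],
    [0.5,2,0,0,0]
  ]
}}

```text
time: 11.25
tcp_pos: [0.533, 0.178, 0.0406]
tool_rot: [[-0.001, -0.0, 1.0], [-0.0, 1.0, 0.0], [-1.0, -0.0, -0.001]]
contact_force: [-0.2, -0.0, -1.2]
gripper_width: 0.716
```

Call:
{"api": "jog_arm", "payload": {
  "series": [
    [0.5,2,0,0,0],
    [0.5,2,0,0,0],
    [0.5,2,0,0,0]
  ]
}}

```text
time: 11.62
tcp_pos: [0.5333, 0.1782, 0.0353]
tool_rot: [[0.0, -0.001, 1.0], [0.0, 1.0, 0.001], [-1.0, 0.0, 0.0]]
contact_force: [0.4, -0.2, -0.2]
gripper_width: 0.715
```

Call:
{"api": "jog_arm", "payload": {
  "series": [
    [0.5,2,0,0,0],
    [0.5,1,0,0,0],
    [0.5,0,0,0,0]
  ]
}}

```text
time: 12.0
tcp_pos: [0.5332, 0.1782, 0.0324]
tool_rot: [[0.0, -0.0, 1.0], [0.0, 1.0, 0.0], [-1.0, 0.0, 0.0]]
contact_force: [-0.7, 0.3, 2.4]
gripper_width: 0.716
```

Call:
{"api": "jog_arm", "payload": {
  "series": [
    [0.5,1,0,0,0],
    [0.5,1,0,0,0],
    [0.5,1,0,0,0],
    [0.5,0,0,0,0]
  ]
}}

```text
time: 12.5
tcp_pos: [0.5333, 0.1782, 0.0292]
tool_rot: [[0.0, -0.0, 1.0], [-0.0, 1.0, 0.0], [-1.0, -0.0, 0.0]]
contact_force: [-0.2, 0.3, 2.3]
gripper_width: 0.711
```

Call:
{"api": "jog_arm", "payload": {
  "series": [
    [0.5,1,0,0,0],
    [0.5,1,0,0,0],
    [0.5,0,0,0,0]
  ]
}}

```text
time: 12.88
tcp_pos: [0.5333, 0.1782, 0.0272]
tool_rot: [[0.0, -0.0, 1.0], [0.0, 1.0, 0.0], [-1.0, 0.0, 0.0]]
contact_force: [-0.9, 0.1, 2.9]
gripper_width: 0.714
```

Call:
{"api": "jog_arm", "payload": {
  "series": [
    [0.5,1,0,0,0],
    [0.5,0,0,0,0]
  ]
}}

```text
time: 13.12
tcp_pos: [0.5333, 0.1782, 0.0272]
tool_rot: [[0.0, -0.0, 1.0], [0.001, 1.0, 0.0], [-1.0, 0.001, 0.0]]
contact_force: [-2.4, -0.4, 14.1]
gripper_width: 0.714
```

Call:
{"api": "jog_arm", "payload": {
  "series": [
    [0.5,0.5,0,0,0],
    [0.86,0,0,0,0],
    [0.86,0,0,0,0],
    [0.86,-10,0,0,0],
    [0.86,-30,0,0,0],
    [0.86,-40,0,0,0],
    [0.86,-10,-15,5,0],
    [0.86,0,-40,20,0],
    [0.86,0,-50,25,0],
    [0.86,0,-50,25,0]
  ]
}}

```text
time: 14.38
tcp_pos: [0.6086, 0.0211, 0.1155]
tool_rot: [[-0.001, -0.001, 1.0], [-0.0, 1.0, 0.001], [-1.0, -0.0, -0.001]]
contact_force: [0.9, 0.1, 0.4]
gripper_width: 0.863
```

Run:
```python
from h import *
f=arm.grab_frame("scene"); W=cloud(f)
m=(np.hypot(W[...,0]-.535,W[...,1]-.178)<.036)
for lo,hi in [(.018,.03),(.036,.048),(.07,.085)]:
    P=W[m&(W[...,2]>lo)&(W[...,2]<hi)]; c,r=cv2.minEnclosingCircle(P[:,:2].astype(np.float32)); print(lo,len(P),c,r,np.median(P[:,2]))
s=arm.read_state();print(s["tcp_pos"])
for t in ["large_collar","medium_collar"]: print(t,[(q["location"],q["score"]) for q in arm.pinpoint(f,t)[:2]])
```

```text
0.018 196 (0.5359495878219604, 0.17817506194114685) 0.03599069267511368 0.02559280179991741
0.036 683 (0.5356048941612244, 0.1777779459953308) 0.03284859284758568 0.041741491730724056
0.07 86 (0.534695029258728, 0.17834976315498352) 0.009716049768030643 0.07861731990980902
[0.61148367 0.01062719 0.11623517]
large_collar [([0.5297, 0.1745, 0.018], 0.55)]
medium_collar [([0.6318, -0.056, 0.0037], 0.67)]
```

Call:
{"api": "jog_arm", "payload": {
  "series": [
    [0.86,10,-40,15,0],
    [0.86,30,-28,8,0],
    [0.86,40,0,0,0],
    [0.86,20,0,0,0],
    [0.86,0,0,0,0],
    [0.86,0,0,0,0]
  ]
}}

```text
time: 15.28
tcp_pos: [0.6317, -0.0443, 0.0165]
tool_rot: [[0.001, -0.001, 1.0], [0.0, 1.0, 0.001], [-1.0, 0.0, 0.001]]
contact_force: [-0.5, 0.7, 0.3]
gripper_width: 0.858
```

Call:
{"api": "jog_arm", "payload": {
  "series": [
    [0.86,0,-13,3,0],
    [0.86,7,0,0,0],
    [0.86,5,0,0,0],
    [0.4,0,0,0,0],
    [0.4,0,0,0,0],
    [0.4,0,0,0,0],
    [0.4,0,0,0,0],
    [0.4,0,0,0,0]
  ]
}}

```text
time: 16.27
tcp_pos: [0.6343, -0.0576, 0.004]
tool_rot: [[0.0, -0.001, 1.0], [0.0, 1.0, 0.001], [-1.0, 0.0, 0.0]]
contact_force: [-2.0, 0.5, 4.7]
gripper_width: 0.549
```

Call:
{"api": "jog_arm", "payload": {
  "series": [
    [0.75,0,0,0,0],
    [0.75,0,0,0,-0.1745],
    [0.75,0,0,0,-0.1745],
    [0.75,0,0,0,-0.1745],
    [0.75,0,0,0,-0.1745],
    [0.75,0,0,0,-0.1745],
    [0.75,0,0,0,-0.1745],
    [0.75,0,0,0,-0.1745],
    [0.75,0,0,0,-0.1745],
    [0.75,0,0,0,-0.1745]
  ]
}}

```text
time: 17.52
tcp_pos: [0.6344, -0.058, 0.0034]
tool_rot: [[0.0, -1.0, -0.006], [-0.0, -0.006, 1.0], [-1.0, -0.0, -0.0]]
contact_force: [-0.2, -0.0, -0.1]
gripper_width: 0.751
```

Call:
{"api": "jog_arm", "payload": {
  "series": [
    [0.4,0,0,0,0],
    [0.4,0,0,0,0],
    [0.4,0,0,0,0],
    [0.4,0,0,0,0]
  ]
}}

```text
time: 18.02
tcp_pos: [0.6344, -0.0581, 0.0043]
tool_rot: [[0.0, -1.0, 0.005], [-0.0, 0.005, 1.0], [-1.0, -0.0, -0.0]]
contact_force: [-2.8, -0.5, 6.0]
gripper_width: 0.554
```

Call:
{"api": "jog_arm", "payload": {
  "series": [
    [0.4,-10,0,0,0],
    [0.4,-30,0,0,0],
    [0.4,-40,10,20,0],
    [0.4,-20,21,50,0],
    [0.4,0,25,55,0],
    [0.4,0,25,55,0],
    [0.4,0,20,40,0],
    [0.4,0,0,10,0],
    [0.4,0,0,0,0],
    [0.4,0,0,0,0]
  ]
}}

```text
time: 19.27
tcp_pos: [0.5341, 0.1703, 0.1037]
tool_rot: [[0.0, -1.0, 0.003], [-0.001, 0.003, 1.0], [-1.0, -0.0, -0.001]]
contact_force: [0.4, -0.7, -1.4]
gripper_width: 0.557
```

Call:
{"api": "jog_arm", "payload": {
  "series": [
    [0.4,0,0.8,7.7,0],
    [0.4,14,0,0,0],
    [0.4,7,0,0,0],
    [0.4,2,0,0,0],
    [0.4,0,0,0,0]
  ]
}}

```text
time: 19.9
tcp_pos: [0.5324, 0.1797, 0.0805]
tool_rot: [[-0.001, -1.0, -0.0], [-0.0, -0.0, 1.0], [-1.0, 0.001, -0.0]]
contact_force: [0.0, -0.7, -1.8]
gripper_width: 0.555
```

Call:
{"api": "jog_arm", "payload": {
  "series": [
    [0.4,1,0,0,0],
    [0.4,1,0,0,0],
    [0.4,1,0,0,0]
  ]
}}

```text
time: 20.27
tcp_pos: [0.5328, 0.1797, 0.0781]
tool_rot: [[0.001, -1.0, -0.0], [-0.0, -0.0, 1.0], [-1.0, -0.001, -0.0]]
contact_force: [1.2, -1.6, -0.6]
gripper_width: 0.559
```

Call:
{"api": "jog_arm", "payload": {
  "series": [
    [0.4,0,-0.5,-1.5,0],
    [0.4,1,0,0,0],
    [0.4,1,0,0,0],
    [0.4,1,0,0,0]
  ]
}}

```text
time: 20.78
tcp_pos: [0.5329, 0.1785, 0.0746]
tool_rot: [[-0.0, -1.0, -0.0], [0.0, -0.0, 1.0], [-1.0, 0.0, 0.0]]
contact_force: [-1.0, -0.5, -2.2]
gripper_width: 0.556
```

Call:
{"api": "jog_arm", "payload": {
  "series": [
    [0.4,2,0,0,0],
    [0.4,2,0,0,0],
    [0.4,2,0,0,0]
  ]
}}

```text
time: 21.15
tcp_pos: [0.5329, 0.1784, 0.0686]
tool_rot: [[-0.0, -1.0, -0.0], [-0.0, -0.0, 1.0], [-1.0, 0.0, -0.0]]
contact_force: [0.4, 0.5, -2.4]
gripper_width: 0.556
```

Call:
{"api": "jog_arm", "payload": {
  "series": [
    [0.4,5,0,0,0],
    [0.4,7,0,0,0],
    [0.4,6,0,0,0],
    [0.4,4,0,0,0],
    [0.4,1,0,0,0]
  ]
}}

```text
time: 21.78
tcp_pos: [0.5328, 0.1783, 0.0453]
tool_rot: [[-0.001, -1.0, -0.0], [-0.0, -0.0, 1.0], [-1.0, 0.001, -0.0]]
contact_force: [1.1, -0.2, -1.3]
gripper_width: 0.555
```

Call:
{"api": "jog_arm", "payload": {
  "series": [
    [0.4,1,0,0,0],
    [0.4,1,0,0,0],
    [0.4,1,0,0,0],
    [0.4,0,0,0,0]
  ]
}}

```text
time: 22.28
tcp_pos: [0.533, 0.1784, 0.0428]
tool_rot: [[0.0, -1.0, -0.0], [-0.0, -0.0, 1.0], [-1.0, -0.0, -0.0]]
contact_force: [0.4, 0.2, -1.9]
gripper_width: 0.56
```

Call:
{"api": "jog_arm", "payload": {
  "series": [
    [0.4,1,0,0,0],
    [0.4,0,0,0,0]
  ]
}}

```text
time: 22.52
tcp_pos: [0.5331, 0.1784, 0.0422]
tool_rot: [[0.0, -1.0, -0.0], [0.0, -0.0, 1.0], [-1.0, -0.0, 0.0]]
contact_force: [-1.2, -0.5, 4.0]
gripper_width: 0.553
```

Call:
{"api": "jog_arm", "payload": {
  "series": [
    [0.4,0.7,0,0,0],
    [0.72,0,0,0,0],
    [0.72,0,0,0,0],
    [0.72,-8,0,0,0],
    [0.72,-25,0,0,0],
    [0.72,-35,0,0,0],
    [0.72,-10,0,-20,0],
    [0.72,0,0,-45,0],
    [0.72,0,0,-50,0],
    [0.72,0,-5,-50,0]
  ]
}}

```text
time: 23.78
tcp_pos: [0.5371, 0.0108, 0.1188]
tool_rot: [[-0.001, -1.0, 0.0], [-0.001, 0.0, 1.0], [-1.0, 0.001, -0.001]]
contact_force: [0.3, 0.3, -1.1]
gripper_width: 0.722
```

Run:
```python
from h import *
f=arm.grab_frame("scene"); W=cloud(f)
m=(np.hypot(W[...,0]-.535,W[...,1]-.178)<.037)
for lo,hi in [(.036,.047),(.05,.06),(.07,.085)]:
    P=W[m&(W[...,2]>lo)&(W[...,2]<hi)]; c,r=cv2.minEnclosingCircle(P[:,:2].astype(np.float32)); print(lo,len(P),c,r,np.median(P[:,2]))
s=arm.read_state();print(s["tcp_pos"])
px=f["pixels"].astype(int)
red=(px[...,2]>150)&(px[...,1]<80)&(px[...,0]<80)&(np.hypot(W[...,0]-.55,W[...,1]+.247)<.03)
v,u=np.nonzero(red); print(red.sum(),back(f,[[(u.min()+u.max())/2,(v.min()+v.max())/2]],.012),W[red].mean(0))
cv2.imwrite("pics/s3.png",cv2.resize(f["pixels"][200:320,380:540],(800,600)))
```

```text
0.036 303 (0.5356593728065491, 0.17845290899276733) 0.03228338062763214 0.041453849854242386
0.05 401 (0.5349898338317871, 0.1785908043384552) 0.025785330682992935 0.05534755089584986
0.07 86 (0.5348657965660095, 0.1784130185842514) 0.009818612597882748 0.07883628500663781
[0.53758163 0.00161915 0.11880225]
153 [[ 0.5498842  -0.24592574  0.012     ]] [ 0.55089576 -0.24588917  0.01370799]
```

View pics/s3.png

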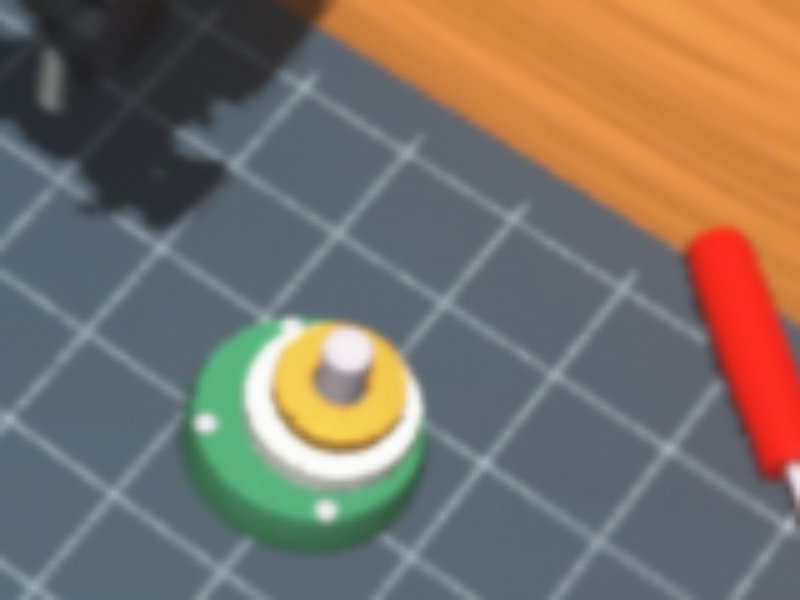

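Call:
{"api": "jog_arm", "payload": {
  "series": [
    [0.72,0,0,-50,0],
    [0.72,0,-4,-55,0],
    [0.72,0,-4,-55,0],
    [0.72,20,-4,-50,0],
    [0.72,30,0,-30,0],
    [0.72,40,0,0,0],
    [0.72,0,0,0,0],
    [0.72,0,0,0,0],
    [0.72,0,0,0,0]
  ]
}}

```text
time: 24.95
tcp_pos: [0.5511, -0.2265, 0.0308]
tool_rot: [[0.003, -1.0, -0.001], [-0.001, -0.001, 1.0], [-1.0, -0.003, -0.001]]
contact_force: [0.4, 0.2, -0.3]
gripper_width: 0.721
```

Call:
{"api": "jog_arm", "payload": {
  "series": [
    [0.72,0,1.5,-20.5,0],
    [0.72,0,0,0,0],
    [0.72,13,0,0,0],
    [0.72,13,0,0,0],
    [0.3,0,0,0,0],
    [0.3,0,0,0,0],
    [0.3,0,0,0,0],
    [0.3,0,0,0,0],
    [0.3,0,0,0,0]
  ]
}}

```text
time: 26.08
tcp_pos: [0.5486, -0.2471, 0.0032]
tool_rot: [[0.0, -1.0, -0.0], [-0.0, -0.0, 1.0], [-1.0, -0.0, -0.0]]
contact_force: [-0.4, -0.6, -0.5]
gripper_width: 0.385
```

Call:
{"api": "jog_arm", "payload": {
  "series": [
    [0.6,0,0,0,0],
    [0.6,0,0,0,0.1745],
    [0.6,0,0,0,0.1745],
    [0.6,0,0,0,0.1745],
    [0.6,0,0,0,0.1745],
    [0.6,0,0,0,0.1745],
    [0.6,0,0,0,0.1745],
    [0.6,0,0,0,0.1745],
    [0.6,0,0,0,0.1745],
    [0.6,0,0,0,0.1745]
  ]
}}

```text
time: 27.32
tcp_pos: [0.5487, -0.2469, 0.0031]
tool_rot: [[0.0, 0.005, 1.0], [0.0, 1.0, -0.005], [-1.0, 0.0, 0.0]]
contact_force: [-0.2, 1.2, 0.5]
gripper_width: 0.602
```

Call:
{"api": "jog_arm", "payload": {
  "series": [
    [0.3,0,0,0,0],
    [0.3,0,0,0,0],
    [0.3,0,0,0,0],
    [0.3,0,0,0,0],
    [0.3,0,0,0,0]
  ]
}}

```text
time: 27.95
tcp_pos: [0.5487, -0.2469, 0.0034]
tool_rot: [[0.001, -0.002, 1.0], [0.0, 1.0, 0.002], [-1.0, 0.0, 0.001]]
contact_force: [-0.0, 1.9, 5.6]
gripper_width: 0.386
```

Call:
{"api": "jog_arm", "payload": {
  "series": [
    [0.5,0,0,0,0],
    [0.5,-2.5,0,0,0],
    [0.3,0,0,0,0],
    [0.3,0,0,0,0],
    [0.3,0,0,0,0]
  ]
}}

```text
time: 28.58
tcp_pos: [0.5486, -0.2474, 0.0061]
tool_rot: [[0.0, -0.001, 1.0], [-0.0, 1.0, 0.001], [-1.0, -0.0, 0.0]]
contact_force: [-1.6, -0.3, 6.2]
gripper_width: 0.378
```

Call:
{"api": "jog_arm", "payload": {
  "series": [
    [0.3,-10,0,0,0],
    [0.3,-40,0,0,0],
    [0.3,-50,20,0,0],
    [0.3,0,45,-2,0],
    [0.3,0,50,-2,0],
    [0.3,0,50,-2,0],
    [0.3,0,50,-2,0],
    [0.3,0,50,-2,0],
    [0.3,0,50,-2,0],
    [0.3,0,40,-2,0]
  ]
}}

```text
time: 29.82
tcp_pos: [0.5342, 0.1103, 0.106]
tool_rot: [[0.0, -0.002, 1.0], [0.001, 1.0, 0.002], [-1.0, 0.001, 0.0]]
contact_force: [0.6, -0.6, -0.6]
gripper_width: 0.38
```

Call:
{"api": "jog_arm", "payload": {
  "series": [
    [0.3,0,40,-2,0],
    [0.3,0,20,0,0],
    [0.3,0,0,0,0],
    [0.3,0,0,0,0]
  ]
}}

```text
time: 30.32
tcp_pos: [0.5327, 0.1657, 0.1058]
tool_rot: [[0.0, 0.002, 1.0], [-0.001, 1.0, -0.002], [-1.0, -0.001, 0.0]]
contact_force: [-0.7, 0.1, 0.0]
gripper_width: 0.376
```

Call:
{"api": "jog_arm", "payload": {
  "series": [
    [0.3,0,12.4,0.5,0],
    [0.3,14,0,0,0],
    [0.3,7,0,0,0],
    [0.3,0,0,0,0],
    [0.3,0,0,0,0]
  ]
}}

```text
time: 30.95
tcp_pos: [0.5329, 0.1799, 0.0845]
tool_rot: [[-0.0, 0.0, 1.0], [-0.0, 1.0, -0.0], [-1.0, -0.0, -0.0]]
contact_force: [0.3, 0.3, -0.3]
gripper_width: 0.377
```

Call:
{"api": "jog_arm", "payload": {
  "series": [
    [0.3,0,-1.6,0.3,0],
    [0.3,1,0,0,0],
    [0.3,1,0,0,0],
    [0.3,1,0,0,0],
    [0.3,1,0,0,0]
  ]
}}

```text
time: 31.58
tcp_pos: [0.5331, 0.1787, 0.0805]
tool_rot: [[-0.0, -0.0, 1.0], [-0.0, 1.0, 0.0], [-1.0, -0.0, -0.0]]
contact_force: [-0.6, 0.6, -0.2]
gripper_width: 0.377
```

Call:
{"api": "jog_arm", "payload": {
  "series": [
    [0.3,1,0,0,0],
    [0.3,1,0,0,0],
    [0.3,1,0,0,0]
  ]
}}

```text
time: 31.95
tcp_pos: [0.5331, 0.1787, 0.0775]
tool_rot: [[-0.0, -0.0, 1.0], [-0.0, 1.0, 0.0], [-1.0, -0.0, -0.0]]
contact_force: [0.7, -0.4, -0.3]
gripper_width: 0.379
```

Call:
{"api": "jog_arm", "payload": {
  "series": [
    [0.3,2,0,0,0],
    [0.3,2,0,0,0],
    [0.3,2,0,0,0]
  ]
}}

```text
time: 32.33
tcp_pos: [0.5331, 0.1787, 0.0714]
tool_rot: [[-0.0, -0.001, 1.0], [-0.0, 1.0, 0.001], [-1.0, -0.0, -0.0]]
contact_force: [-0.2, -0.2, -0.8]
gripper_width: 0.383
```

Call:
{"api": "jog_arm", "payload": {
  "series": [
    [0.3,4,0,0,0],
    [0.3,4,0,0,0],
    [0.3,2,0,0,0],
    [0.3,1,0,0,0],
    [0.3,1,0,0,0],
    [0.3,0,0,0,0]
  ]
}}

```text
time: 33.08
tcp_pos: [0.5332, 0.1787, 0.0596]
tool_rot: [[0.0, -0.0, 1.0], [-0.0, 1.0, 0.0], [-1.0, -0.0, 0.0]]
contact_force: [0.4, 0.7, -0.5]
gripper_width: 0.378
```

Call:
{"api": "jog_arm", "payload": {
  "series": [
    [0.3,1,0,0,0],
    [0.3,0,0,0,0]
  ]
}}

```text
time: 33.33
tcp_pos: [0.5331, 0.1787, 0.0585]
tool_rot: [[-0.0, -0.0, 1.0], [-0.0, 1.0, 0.0], [-1.0, -0.0, -0.0]]
contact_force: [0.0, -0.3, -0.6]
gripper_width: 0.384
```

Call:
{"api": "jog_arm", "payload": {
  "series": [
    [0.3,1,0,0,0],
    [0.3,0,0,0,0]
  ]
}}

```text
time: 33.58
tcp_pos: [0.5333, 0.1787, 0.0582]
tool_rot: [[0.0, -0.0, 1.0], [0.0, 1.0, 0.0], [-1.0, 0.0, 0.0]]
contact_force: [-1.7, 0.2, 5.4]
gripper_width: 0.381
```

Seated on the medium collar. Press slightly, release, rise.

Call:
{"api": "jog_arm", "payload": {
  "series": [
    [0.3,0.5,0,0,0],
    [0.55,0,0,0,0],
    [0.55,0,0,0,0],
    [0.55,-8,0,0,0],
    [0.55,-25,0,0,0],
    [0.55,-40,0,0,0],
    [0.55,-30,-30,0,0],
    [0.55,0,-50,0,0],
    [0.55,0,-40,0,0],
    [0.55,0,0,0,0]
  ]
}}

```text
time: 34.83
tcp_pos: [0.5333, 0.0546, 0.1611]
tool_rot: [[0.001, 0.006, 1.0], [-0.001, 1.0, -0.006], [-1.0, -0.001, 0.001]]
contact_force: [0.7, 0.6, -0.6]
gripper_width: 0.55
```

Run:
```python
from h import *
f=arm.grab_frame("scene"); W=cloud(f)
m=(np.hypot(W[...,0]-.535,W[...,1]-.178)<.037)
for lo,hi in [(.036,.047),(.05,.06),(.063,.072),(.074,.085)]:
    P=W[m&(W[...,2]>lo)&(W[...,2]<hi)]; c,r=cv2.minEnclosingCircle(P[:,:2].astype(np.float32)); print(lo,len(P),c,r,np.median(P[:,2]))
s=arm.read_state();print(s["time"],s["tcp_pos"],s["contact_force"])
for t in ["screwdriver","hammer","sanding_drum","spindle_nut","red_jar","white_bottle","blue_bottle"]: print(t,[np.round(q["location"],3).tolist() for q in arm.pinpoint(f,t)[:1]])
cv2.imwrite("pics/s4.png",cv2.resize(f["pixels"][200:320,380:540],(800,600)))
```

```text
0.036 292 (0.5359859466552734, 0.1777234971523285) 0.0322314016520977 0.04132432013379622
0.05 236 (0.5357840061187744, 0.1789582073688507) 0.025622770190238953 0.05526834994846641
0.063 179 (0.5356650352478027, 0.17932891845703125) 0.018139498308300972 0.06758218631564128
0.074 75 (0.5350151658058167, 0.17888136208057404) 0.009405622258782387 0.07854605043208662
34.875 [0.5332828  0.05720332 0.1606985 ] [ 0.03915197  0.89882439 -0.06408223]
screwdriver [[0.435, 0.322, -0.001]]
hammer [[0.689, -0.367, 0.002]]
sanding_drum [[0.753, 0.033, 0.004]]
spindle_nut [[0.772, 0.17, 0.006]]
red_jar [[0.774, -0.227, 0.0]]
white_bottle [[0.392, -0.363, 0.006]]
blue_bottle [[0.739, 0.319, 0.003]]
```

View pics/s4.png

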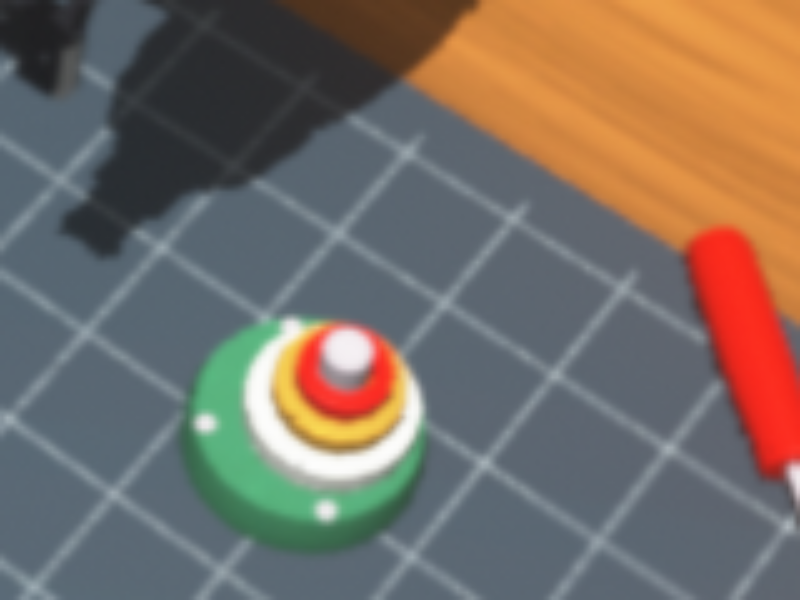

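The picture shows the stack level on the spindle at about (345,390): white large collar, brass medium, red small on top. The gripper is clear.

```bash
python3 -c "
from cell import arm
print(arm.close_job())"
```

```text
the job is handed in; nothing more can be done
None
```

The three collars are on the spindle, large, then medium, then small. The gripper is open and clear, and I handed the job in at about 35 s of robot time.

- **Gripping:** I gripped each collar twice at right angles so that it sat centred in the fingers.
- **Finding the spindle:** The cameras placed it first, but they disagreed by 2 to 4 mm. With the large collar on, I felt for it, and it came out at about (0.533, 0.178).
- **Seating:** The large collar pushed the sleeve down until it met the solid face, where the force rose to about 14 N. The medium and small collars gave about 4 to 5 N of contact at the expected heights. I then pressed each collar 0.5 to 0.7 mm further before letting go, without reading the force.

**Last checks:**
- The collar tops measured 41.3, 55.3 and 67.6 mm, against 41, 55 and 67 mm expected for a seated stack.
- The picture shows the stack level.
- The bystanders are within about 6 mm of their first readings, which is close to the roughly 4 mm accuracy of the network that located them.
- No check of the finished stack failed.

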